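# Take the wobble out of the revolving condiment tray

## Task

The round condiment tray on the worktop wobbles on its spindle. Rock it to feel the play by pressing its rim down with the fingertips, lightly (some 5 N), on the left and then on the right; tighten the black hub knob clockwise until it is snug, so that the play is gone but nothing is forced; then press the left and the right of the rim once more in the same way to make sure it stays level. Leave the jars and the tin round it where they stand.

Things in the scene. Friction and masses are not known exactly. Their poses are not given: they have to be found in the camera images.
- stand: Fixed dark-wood foot of the turntable, a disc of 156 mm; origin at its centre on the worktop, x away from the robot, y to the left, z up the spindle, within about 0.2 rad of the world's axes. A steel threaded spindle (9 mm thick) rises from its centre to 103 mm.
- tray_hub: Steel hub that carries the round wooden tray (230 mm across); origin on the spindle's axis, 23 mm above the worktop. Tray floor 34 mm, top of the upright rim (9 mm thick) 52 mm above the worktop. The tray spins freely on the hub. The hub does not turn; while the knob is loose it sits on its seat by weight alone and rocks any way. At rest the tray lies level, loose or tight.
- rim_left (a point): Point on top of the rim at the left of the tray (stand's +y, 107 mm from the axis), 52 mm above the worktop when level; it rocks but does not spin with the tray. Press here, straight down. Loose, the rim tips at 2 to 3 N, sinks 1.3 to 3.3 mm here and then stops (pressed with 5 N, give in the parts adds about 0.8 mm to that); tight, it sinks under 0.8 mm.
- rim_right (a point): The same point at the right of the tray (stand's -y).
- knob_grip (a point): Centre of the black round ribbed hub knob, on the spindle's axis in the middle of the tray: 43 mm in diameter, 40 mm high, this point 72 mm above the worktop. Under it is a steel flange, 104 mm in diameter, whose top is 23 mm below this point. Grip it from above across its diameter. The knob stays at its height.
- hub_knob: The same knob; origin on the axis. Clockwise seen from above tightens: sloped faces under its flange take up 3 mm of the rim's travel per rad. It drags with 0.05 N m until the play is gone, after 0.45 to 1.2 rad; then the torque climbs, jerkily, by 0.05 to 0.1 N m per 0.1 rad. Snug is 0.2 to 0.4 rad past that point, 0.15 to 0.3 N m; 0.5 rad past it the bearing binds. It stays as left.
- salt: Salt shaker with grey cap, 44 mm across, 90 mm high, taken off the tray; origin under its centre. Not to be disturbed.
- jam: Glass jar with pale lid and red content, 64 mm across, 90 mm high; origin under its centre. Not to be disturbed.
- spice: Spice jar with yellow cap, 42 mm across, 96 mm high; origin under its centre. Not to be disturbed.
- tin: Small tin with gold lid, 57 mm across, 72 mm high; origin under its centre. Not to be disturbed.

How it is judged:
By the outcome, as a careful person would: the job done as asked, in the order asked, and still so for the second after the job is handed in, with the robot touching nothing.
It also fails if it takes over 72 s, if anything falls off the work surface, if the arm or the gripper's body presses on something with over 40 N, if the wrist force passes 120 N, or if a joint passes its speed limit or range.

## Robot

A 6-joint arm with a two-finger parallel gripper is mounted at the origin on a cart in front of the work surface, level with it; the furniture and walls round the work are solid. World frame = base frame: x ahead of the robot, y to its left, z up, the work surface at z = 0. Lengths are in mm, angles in rad, forces in N, time in s.
With the tool pointing down it reaches from about 275 to 1000 mm from the base axis. Payload 8.4 kg.
Tool frame: the origin (TCP) lies at the very end of the fingers, on their centre line; the grasp point (between the pads) lies 19 mm behind it (r.pinch_z is the distance from the TCP to the grasp point, in mm); z points along the fingers, y is the line along which they close (so a half turn about z gives the same grasp; the last joint's range is limited). The gripper opens to 85 mm and grips with 20 to 120 N. Pads are 22 mm wide; open, the fingers measure 114 mm over their backs; the gripper's body (76 mm by 85 mm) begins 54 mm behind the grasp point. The pads swing forward as they close: fully open they stand 13 mm farther back than shut.
Start: joints at [1.111, 0.353, 1.633, -0, 1.155, -0.002], TCP at [276.234, 560.645, 231.281] pointing down, gripper open.
Joint ranges: [-2.63, 2.63], [-0.92, 2.1], [0.06, 2.66], [-1.3, 4.44], [0, 2.69], [-3.02, 3.02]. Speed limits (rad/s): [2.22, 2.22, 2.79, 3.14, 3.14, 3.14].

## Interface

Orientations are given as [roll, pitch, yaw] about the fixed x, y, z axes, in that order (R = Rz(yaw) Ry(pitch) Rx(roll)).
In Python, from rig import r gives the robot as it stands.
- The arm moves only by the tool carry_out, never from a script. Its argument "series" is a list of rows, each a list of 7 numbers: the turn, a rotation vector about the tool's x, y, z as a fraction of full scale, then the shift along the tool's x, y, z as a fraction of full scale, then the gripper command: -1 is fully open, 1 is shut, values between are in proportion. A call has 1 to 8 rows; each row is the pose to reach, as a shift and turn from the pose commanded when the call began, along the tool's axes at that moment, turning the shorter way round; what a row does not reach only later rows make up. Full scale, the value 1, is 0.25 m for a shift and pi rad for a turn. A row lasts 1/8 s, in which the tool goes at most 62.5 mm and 10.7 degrees, less where a joint would pass 70% of its speed; a pose out of reach is approached as far as the arm can. A call with a number of a shift or a turn outside -1 to 1 is refused whole. A call with a gripper value outside its range is refused whole. The fingers move at their own pace and stop on an object; "force" is the grip in N (left out, the last holds). Time passes only in rows, so rows that repeat a pose let the fingers close. It gives the time, the measured TCP pose, the force, the opening and the grip force at its end, in the units of the state.
- r.sense(): the state, without advancing time (a new reading comes with each control period).
- r.grab_frame(name): name is "scene" or "top" or "wrist"; returns the picture (384x512x3 uint8, red, green, blue); there is no depth.
- r.get_calibration(name): a dict with "K" (3x3 intrinsics, pixels), "pose" (4x4, takes a point from camera to world coordinates). Camera axes: x right, y up, looking along -z (the intrinsics and any distortion apply to the point x, -y, -z); pixel columns grow to the right and rows downward; lengths in mm; the calibration is good to about 2 mm. A picture is of the moment at which its call begins: read the wrist's pose just before it. get_calibration takes no time and is no camera call; for the wrist camera it gives the pose at the moment of the call.
- r.sign_off(): hands the job in; it is judged then, once.
Trained networks look in the newest picture that a camera, given by its name, has taken for a name from the list of things; names that differ only in an ending like _2 or _b are one class to them, and where a whole thing is asked for, a point or a joint stands for the part that bears it (a point fixed in the world has none). Each returns a list of dicts, best first, with "score" (0 to 1); they miss things now and then, are a little off and sometimes report something else, mostly with a low value. They report only what shows in the picture. A call takes as long as a camera call.
- r.silhouettes(camera, label): "region" (384x512 bool, what is visible of it) and "position" ([row, column] in pixels, amid what is visible of it).
The state is a dict: "clock": time; "qpos": joint angles; "qvel": joint speeds; "joint_efforts": joint torques, N m; "eef_pos": TCP position; "tcp_rot": TCP orientation; "contact_force": force on the tool from outside, world axes, zero at the start; "wrist_torque": the same for the moment, N m; "opening": opening from 0.0 (shut) to 1.0 (fully open); "grasp_force": force on a finger pad.
Only numpy, scipy, OpenCV 4.12 (cv2) and the standard library are available. Lean on these libraries where they do the work, as an engineer would, in place of code of your own. Each camera call takes 0.05 s, during which the arm holds its last target. There are 200 camera calls.

## Working session

There is one attempt and no reset: what is moved stays moved. The work goes in short steps, Python scripts to look and compute and a tool call to move; the robot and the scene stay as the last step left them, time stands still between calls to the robot, and variables do not carry over. Pictures are saved under pics/ and viewed, at most 10 in all, crops included, and the job is handed in when it is done.

Besides the shell and the picture viewer there is one more tool, called as a command line: name --pt "numbers of a row" for each row, then --argument value for the rest. carry_out: Moves the arm, as the interface text tells. Its arguments: {"type":"object","properties":{"series":{"type":"array"},"force":{"type":"number"}},"required":["series"]}

```bash
ls; mkdir -p pics
python3 - <<'E'
from rig import r
import cv2, numpy as np
s=r.sense()
for k in s: print(k,np.round(s[k],3))
print(r.pinch_z)
ims=[]
for c in("scene","top"):
    im=r.grab_frame(c); ims.append(im)
    cal=r.get_calibration(c); print(c,np.round(cal["K"],1).tolist(),np.round(cal["pose"],3).tolist(),[k for k in cal])
    for l in("stand","tray_hub","hub_knob","salt","jam","spice","tin"):
        for d in r.silhouettes(c,l)[:2]: print(l,round(d["score"],2),np.round(d["position"],1),d["region"].sum())
cv2.imwrite("pics/a.png",np.vstack(ims)[:,:,::-1][:, :])
cv2.imwrite("pics/s.png",ims[0][:,:,::-1]);cv2.imwrite("pics/t.png",ims[1][:,:,::-1])
E
```

```text
pics
clock 0.0
qpos [ 1.111  0.354  1.634  0.     1.155 -0.002]
qvel [ 0.001 -0.     0.     0.    -0.001 -0.001]
joint_efforts [ 4.0000e-03 -6.0522e+01 -3.4207e+01  0.0000e+00  9.0000e-03  0.0000e+00]
eef_pos [275.998 560.218 230.542]
tcp_rot [-3.14  -0.     2.684]
contact_force [-0.235  0.43  -0.035]
wrist_torque [0.056 0.025 0.024]
grasp_force 0.0
opening 1.002
18.700000000000003
scene [[398.2, 0.0, 260.0], [0.0, 398.2, 192.6], [0.0, 0.0, 1.0]] [[0.818, 0.414, -0.4, 150.136], [-0.575, 0.61, -0.545, -498.928], [0.019, 0.676, 0.737, 718.125], [0.0, 0.0, 0.0, 1.0]] ['K', 'pose']
stand 0.72 [221.2 268.1] 1558
tray_hub 0.87 [246.6 270.5] 6151
hub_knob 0.75 [221.8 272.7] 1511
salt 0.87 [294.5 327.2] 730
salt 0.38 [219.3 271.4] 1558
jam 0.6 [168.9 236.4] 1068
spice 0.91 [258.4 346.9] 924
tin 0.76 [183.3 202.6] 817
top [[400.8, 0.0, 257.3], [0.0, 400.8, 187.4], [0.0, 0.0, 1.0]] [[-0.028, 0.996, -0.085, 437.107], [-0.999, -0.025, 0.028, -4.963], [0.025, 0.086, 0.996, 970.208], [0.0, 0.0, 0.0, 1.0]] ['K', 'pose']
stand 0.67 [201.2 280.2] 1510
tray_hub 0.86 [223.4 273.9] 6169
tray_hub 0.39 [199.3 364.9] 345
hub_knob 0.97 [201.9 284.4] 1596
salt 0.91 [201.8 362.6] 309
salt 0.72 [191.5 206.7] 698
jam 0.7 [190.5 205.7] 686
spice 0.85 [165.5 350.7] 476
tin 0.85 [226.4 199.3] 517
```

View pics/s.png

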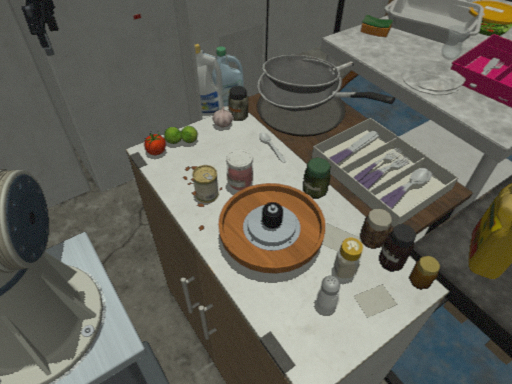

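View pics/t.png

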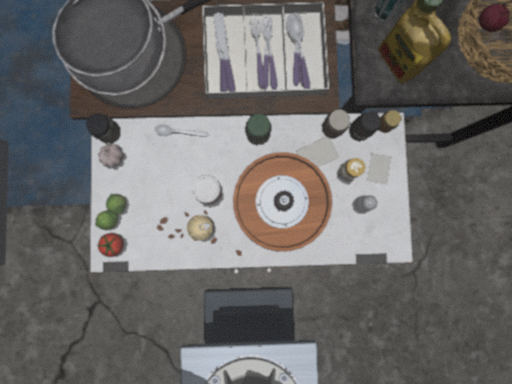

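The scene view shows the tray with its knob at about (row 215, col 271), and the top view puts it at (201, 284). The jam and tin stand to the left of the tray, the spice and salt to the right. Next I'll measure the knob and tray in both cameras.

```bash
cat > h.py <<'E'
from rig import r
import cv2, numpy as np
def ray(c,uv,z,cal=None):
    cal=cal or r.get_calibration(c); K,P=cal["K"],np.array(cal["pose"])
    uv=np.atleast_2d(uv).astype(float)
    d=np.c_[(uv[:,0]-K[0][2])/K[0][0],-(uv[:,1]-K[1][2])/K[1][1],-np.ones(len(uv))]@P[:3,:3].T
    return P[:3,3]+d*((z-P[2,3])/d[:,2])[:,None]
def circ(p):
    A=np.c_[p[:,:2],np.ones(len(p))]; s=np.linalg.lstsq(A,(p[:,:2]**2).sum(1),rcond=None)[0]
    c=s[:2]/2; return c,np.sqrt(s[2]+c@c)
def hull(region):
    cs=cv2.findContours(region.astype(np.uint8),cv2.RETR_EXTERNAL,cv2.CHAIN_APPROX_NONE)[0]
    return cv2.convexHull(max(cs,key=cv2.contourArea))[:,0]
E
python3 - <<'E'
from h import *
for c in("scene","top"):
    im=r.grab_frame(c)
    for l in("tray_hub","hub_knob","stand","rim_left","knob_grip"):
        for d in r.silhouettes(c,l)[:1]:
            h=hull(d["region"]); print(c,l,round(d["score"],2),h.min(0),h.max(0),d["region"].sum(),[np.round(v,1) for v in circ(ray(c,h,49))])
    # wood by hue
    hsv=cv2.cvtColor(im,cv2.COLOR_RGB2HSV); m=cv2.inRange(hsv,(3,110,60),(16,255,255))
    n,L,st,ce=cv2.connectedComponentsWithStats(m); cc={'scene':(283,255),'top':(223,240)}[c]
    cand=[i for i in range(1,n) if 2000<st[i,4]<20000]
    for i in cand:
        h=hull(L==i); print("wood",c,st[i],[np.round(v,1) for v in circ(ray(c,h,46))])
    for l in("salt","jam","spice","tin"):
        for d in r.silhouettes(c,l)[:1]:
            print(l,round(d["score"],2),ray(c,d["position"][::-1],{'tin':60}.get(l,75))[0].round())
    # crop
    x0,y0,w={'scene':(205,165,150),'top':(180,140,130)}[c]
    cv2.imwrite(f"pics/c_{c}.png",cv2.resize(im[y0:y0+w*4//5,x0:x0+w,::-1],(400,320),interpolation=cv2.INTER_CUBIC))
a=cv2.imread("pics/c_scene.png");b=cv2.imread("pics/c_top.png");cv2.imwrite("pics/c.png",np.hstack([a,b]))
E
```

```text
scene tray_hub 0.61 [218 183] [324 272] 5955 [array([482.2, -89.9]), np.float64(117.2)]
scene hub_knob 0.89 [247 201] [295 244] 1607 [array([484.4, -86.8]), np.float64(54.9)]
scene stand 0.77 [247 202] [295 243] 1547 [array([483.5, -87.7]), np.float64(53.1)]
scene rim_left 0.68 [217 183] [324 273] 6191 [array([482.4, -89.8]), np.float64(118.2)]
scene knob_grip 0.66 [247 202] [295 243] 1519 [array([484.1, -87.3]), np.float64(52.9)]
wood scene [ 219  184  106   89 5291] [array([484.7, -88.9]), np.float64(117.3)]
jam 0.8 [488.  66.  75.]
spice 0.58 [ 538. -259.   75.]
tin 0.58 [422.  93.  60.]
top tray_hub 0.65 [260 179] [304 223] 1627 [array([483.3, -87.2]), np.float64(52.3)]
top hub_knob 0.78 [261 180] [304 223] 1521 [array([483., -88.]), np.float64(50.9)]
top stand 0.74 [260 178] [304 224] 1623 [array([483. , -87.3]), np.float64(52.3)]
top rim_left 0.97 [233 152] [332 251] 6179 [array([483.1, -88.1]), np.float64(114.6)]
top knob_grip 0.74 [260 179] [304 224] 1607 [array([482.8, -88. ]), np.float64(52.1)]
wood top [ 239  158   91   92 3459] [array([477.3, -88.4]), np.float64(106.4)]
salt 0.71 [ 476. -269.   75.]
jam 0.62 [509.  85.  75.]
spice 0.92 [ 550. -241.   75.]
tin 0.56 [429. 106.  60.]
```

View pics/c.png

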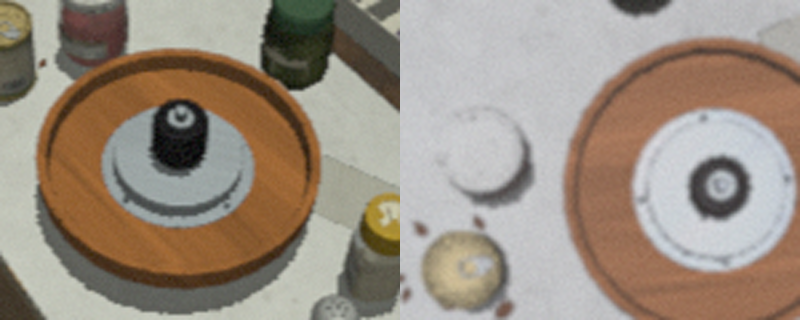

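carry_out --pt "0 0 0 -0.83 -0.8 0 1" --pt "0 0 0 -0.83 -0.8 0 1" --pt "0 0 0 -0.83 -0.8 0 1" --pt "0 0 0 -0.83 -0.8 0 1" --pt "0 0 0 -0.83 -0.8 0 1" --pt "0 0 0 -0.83 -0.8 0 1" --force 40

```text
clock: 2.55
eef_pos: [374.6, 287.5, 231.5]
tcp_rot: [-3.142, 0.0, 2.681]
contact_force: [0.1, 1.0, -0.5]
opening: -0.0
grasp_force: 0.0
```

carry_out --pt "0 0 0.3543 -0.83 -0.8 0.24 1" --pt "0 0 0.3543 -0.83 -0.8 0.24 1" --pt "0 0 0.3543 -0.83 -0.8 0.24 1" --pt "0 0 0.3543 -0.83 -0.8 0.24 1" --pt "0 0 0.3543 -0.83 -0.8 0.24 1" --pt "0 0 0.3543 -0.83 -0.8 0.24 1" --pt "0 0 0.3543 -0.83 -0.8 0.24 1" --pt "0 0 0.3543 -0.83 -0.8 0.24 1"

```text
clock: 3.55
eef_pos: [471.9, 19.2, 171.4]
tcp_rot: [3.141, -0.0, 1.576]
contact_force: [-0.4, -0.8, -1.0]
opening: -0.001
grasp_force: 0.0
```

Run:
```python
from h import *
s=r.sense()
for k in s: print(k,np.round(s[k],3))
cal=r.get_calibration("wrist"); im=r.grab_frame("wrist"); print(np.round(cal["K"],1).tolist(),np.round(cal["pose"],3).tolist())
cv2.imwrite("pics/w1.png",im[:,:,::-1])
for l in("tray_hub","hub_knob","jam","tin"):
    for d in r.silhouettes("wrist",l)[:1]:
        h=hull(d["region"]); print(l,round(d["score"],2),h.min(0),h.max(0),[np.round(v,1) for v in circ(ray(0,h,49,cal))])
```

```text
clock 3.55
qpos [0.037 0.189 2.01  0.    0.942 0.033]
qvel [ 0.002 -0.005  0.004 -0.002  0.002  0.01 ]
joint_efforts [-4.4700e-01 -4.3226e+01 -2.9235e+01 -1.4000e-02 -7.0000e-03  7.4000e-02]
eef_pos [471.864  19.244 171.373]
tcp_rot [ 3.141 -0.     1.576]
contact_force [-0.414 -0.764 -1.018]
wrist_torque [ 0.008 -0.016  0.018]
grasp_force 0.0
opening -0.001
[[317.2, 0.0, 252.8], [0.0, 317.2, 192.0], [0.0, 0.0, 1.0]] [[1.0, -0.004, -0.002, 471.722], [0.004, 0.961, 0.276, 89.641], [0.001, -0.276, 0.961, 312.53], [0.0, 0.0, 0.0, 1.0]]
tray_hub 0.64 [144 172] [386 299] [array([483.8, -82.7]), np.float64(113.7)]
hub_knob 0.79 [280 243] [316 284] [array([512.5, -54.8]), np.float64(20.0)]
jam 0.82 [265  61] [358 152] [array([519.4,  84.4]), np.float64(36.3)]
tin 0.97 [155  40] [237 122] [array([426.9, 103.4]), np.float64(31.6)]
```

View pics/w1.png

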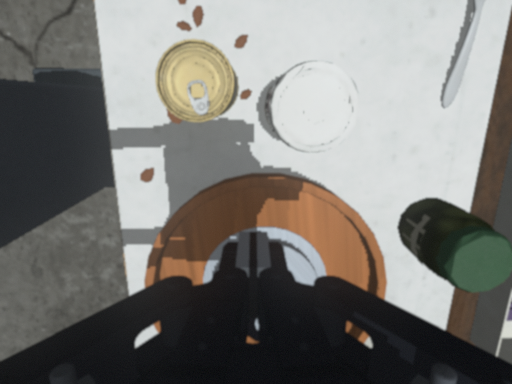

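The wrist view shows the tin (80, 196), the jam (106, 315) and the left rim arc (about 176, 265), all clear of the fingers. I'll check the stand's yaw from the flange screws in the two saved pictures.

Run:
```python
from h import *
out=[]
for c,f in(("top","t"),("scene","s")):
    im=cv2.imread(f"pics/{f}.png"); cal=r.get_calibration(c); K,P=np.array(cal["K"]),np.array(cal["pose"])
    # polar unwrap about axis at z=49: rows radius 20..60, cols angle 0..360 (world, from +x ccw)
    th=np.deg2rad(np.arange(0,360,.5)); R=np.arange(24,60,.5)
    X=np.stack([483.3+R[:,None]*np.cos(th),-87.8+R[:,None]*np.sin(th),np.full((len(R),len(th)),49.)],-1)
    q=(X-P[:3,3])@P[:3,:3]; u=K[0,0]*q[...,0]/-q[...,2]+K[0,2]; v=-K[1,1]*q[...,1]/-q[...,2]+K[1,2]
    o=cv2.remap(im,u.astype(np.float32),v.astype(np.float32),cv2.INTER_CUBIC); out.append(cv2.resize(o,None,fx=1,fy=3))
    g=cv2.cvtColor(o,cv2.COLOR_BGR2GRAY).astype(float); p=g[36:52].mean(0); 
    hp=p-cv2.blur(p[None],(81,1))[0]; print(c,[(i/2,round(hp[i])) for i in range(720) if hp[i]<-9 and hp[i]==hp[max(0,i-15):i+16].min()])
cv2.imwrite("pics/pol.png",np.vstack(out))
```

```text
top []
scene [(27.0, -69), (68.5, -75)]
```

View pics/pol.png

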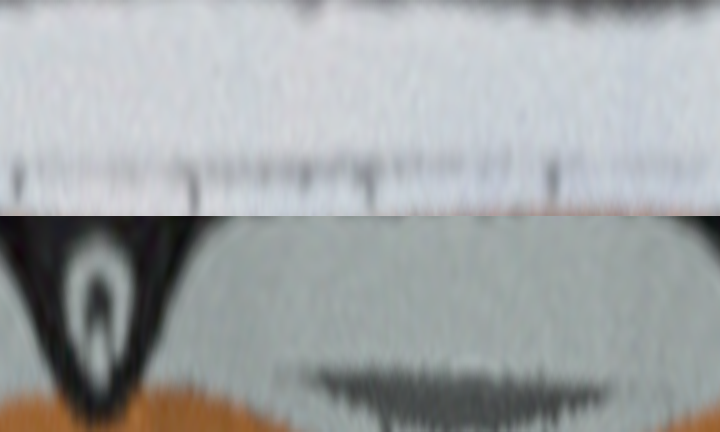

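Four flange screws show at about 8.5, 97, 185 and 276°, so the stand's yaw is about 0.115 rad. That puts rim_left at (471, 18.5) and rim_right at (495.6, -194). Now lowering onto the left rim.

carry_out --pt "0 0 0 0 -0.004 0.24 1" --pt "0 0 0 0 -0.004 0.42 1" --pt "0 0 0 0 -0.004 0.47 1" --pt "0 0 0 0 -0.004 0.47 1" --pt "0 0 0 0 -0.004 0.47 1"

```text
clock: 4.42
eef_pos: [472.0, 18.5, 55.3]
tcp_rot: [3.139, -0.0, 1.571]
contact_force: [0.2, 0.7, 0.4]
opening: 0.002
grasp_force: 0.0
```

carry_out --pt "0 0 0 0 0 0.004 1" --pt "0 0 0 0 0 0.004 1"

```text
clock: 4.68
eef_pos: [471.3, 18.4, 53.6]
tcp_rot: [3.14, -0.0, 1.571]
contact_force: [0.2, 0.1, -0.8]
opening: -0.003
grasp_force: 0.0
```

carry_out --pt "0 0 0 0 0 0.002 1" --pt "0 0 0 0 0 0.002 1"

```text
clock: 4.92
eef_pos: [470.7, 18.4, 52.4]
tcp_rot: [3.142, 0.0, 1.571]
contact_force: [-0.0, -0.0, -0.1]
opening: -0.002
grasp_force: 0.1
```

carry_out --pt "0 0 0 0 0 0.002 1" --pt "0 0 0 0 0 0.002 1"

```text
clock: 5.18
eef_pos: [470.8, 18.5, 51.8]
tcp_rot: [3.142, -0.0, 1.571]
contact_force: [-0.7, 0.9, 1.6]
opening: 0.005
grasp_force: 0.9
```

carry_out --pt "0 0 0 0 0 0.002 1" --pt "0 0 0 0 0 0.002 1"

```text
clock: 5.42
eef_pos: [470.7, 18.5, 51.3]
tcp_rot: [3.142, -0.0, 1.571]
contact_force: [-0.2, -0.1, 2.2]
opening: 0.0
grasp_force: 1.1
```

carry_out --pt "0 0 0 0 0 0.002 1" --pt "0 0 0 0 0 0.002 1"

```text
clock: 5.68
eef_pos: [470.7, 18.4, 50.8]
tcp_rot: [3.142, 0.0, 1.571]
contact_force: [-0.4, 1.0, 3.1]
opening: -0.001
grasp_force: 1.2
```

carry_out --pt "0 0 0 0 0 0.002 1" --pt "0 0 0 0 0 0.002 1"

```text
clock: 5.92
eef_pos: [470.7, 18.4, 50.2]
tcp_rot: [-3.142, 0.0, 1.571]
contact_force: [-0.1, 0.7, 2.0]
opening: -0.0
grasp_force: 1.3
```

carry_out --pt "0 0 0 0 0 0.002 1" --pt "0 0 0 0 0 0.002 1"

```text
clock: 6.18
eef_pos: [470.7, 18.4, 49.7]
tcp_rot: [-3.142, 0.0, 1.571]
contact_force: [-0.8, 1.4, 2.5]
opening: -0.003
grasp_force: 1.3
```

carry_out --pt "0 0 0 0 0 0.002 1" --pt "0 0 0 0 0 0.002 1"

```text
clock: 6.42
eef_pos: [470.7, 18.4, 49.3]
tcp_rot: [3.142, -0.0, 1.571]
contact_force: [-1.0, 1.3, 4.5]
opening: 0.001
grasp_force: 2.1
```

carry_out --pt "0 0 0 0 0 0.001 1" --pt "0 0 0 0 0 0.001 1"

```text
clock: 6.68
eef_pos: [470.8, 18.5, 49.1]
tcp_rot: [3.141, -0.0, 1.571]
contact_force: [0.3, 1.9, 4.7]
opening: -0.002
grasp_force: 2.5
```

Contact came at about 52.0 mm and the rim tipped at 2–3 N. It stopped near 49.6, at 4.7 N with z at 49.1, so the play on the left is about 2.2 mm. Now over to the right side.

carry_out --pt "0 0 0 0 0 -0.2 1" --pt "0 0 0 0 0 -0.3 1" --pt "0 0 0 -0.24 0.03 -0.3 1" --pt "0 0 0 -0.48 0.06 -0.3 1" --pt "0 0 0 -0.72 0.09 -0.3 1" --pt "0 0 0 -0.85 0.1 -0.3 1" --pt "0 0 0 -0.85 0.1 -0.2 1" --pt "0 0 0 -0.85 0.1 -0.1 1"

```text
clock: 7.68
eef_pos: [495.3, -194.9, 73.2]
tcp_rot: [-3.141, 0.0, 1.569]
contact_force: [0.3, 0.7, -0.5]
opening: 0.004
grasp_force: 0.0
```

carry_out --pt "0 0 0 0 0 0.08 1" --pt "0 0 0 0 0 0.086 1" --pt "0 0 0 0 0 0.086 1" --pt "0 0 0 0 0 0.086 1"

```text
clock: 8.18
eef_pos: [496.2, -194.3, 53.3]
tcp_rot: [3.14, 0.001, 1.571]
contact_force: [-0.5, 0.1, -0.4]
opening: -0.001
grasp_force: 0.0
```

carry_out --pt "0 0 0 0 0 0.002 1" --pt "0 0 0 0 0 0.002 1"

```text
clock: 8.43
eef_pos: [495.9, -194.1, 52.4]
tcp_rot: [3.141, 0.0, 1.571]
contact_force: [0.1, -0.9, 0.7]
opening: -0.002
grasp_force: 0.2
```

carry_out --pt "0 0 0 0 0 0.002 1" --pt "0 0 0 0 0 0.002 1"

```text
clock: 8.68
eef_pos: [495.9, -194.2, 51.7]
tcp_rot: [3.141, 0.0, 1.571]
contact_force: [-0.3, -0.5, 1.5]
opening: -0.0
grasp_force: 1.0
```

carry_out --pt "0 0 0 0 0 0.002 1" --pt "0 0 0 0 0 0.004 1" --pt "0 0 0 0 0 0.004 1"

```text
clock: 9.05
eef_pos: [495.8, -194.1, 50.5]
tcp_rot: [3.141, 0.0, 1.571]
contact_force: [-0.1, -1.4, 3.2]
opening: 0.001
grasp_force: 1.3
```

carry_out --pt "0 0 0 0 0 0.002 1" --pt "0 0 0 0 0 0.002 1"

```text
clock: 9.3
eef_pos: [495.7, -194.1, 50.0]
tcp_rot: [3.142, 0.0, 1.571]
contact_force: [-0.2, -0.5, 2.5]
opening: 0.002
grasp_force: 1.3
```

carry_out --pt "0 0 0 0 0 0.002 1" --pt "0 0 0 0 0 0.002 1"

```text
clock: 9.55
eef_pos: [495.7, -194.1, 49.6]
tcp_rot: [3.142, 0.0, 1.571]
contact_force: [0.6, -1.5, 3.2]
opening: -0.001
grasp_force: 1.7
```

carry_out --pt "0 0 0 0 0 0.002 1" --pt "0 0 0 0 0 0.002 1" --pt "0 0 0 0 0 0.002 1"

```text
clock: 9.93
eef_pos: [495.9, -194.2, 49.2]
tcp_rot: [3.141, 0.0, 1.571]
contact_force: [0.0, -0.9, 4.8]
opening: -0.001
grasp_force: 2.5
```

The right side behaves the same, at 4.8 N with about 2.9 mm of sink, so the play is about 2.15 mm and closes after about 0.72 rad. Now to the knob, with the gripper open.

carry_out --pt "0 0 0 0 0 -0.2 1" --pt "0 0 0 0 0 -0.32 0" --pt "0 0 0 0.22 -0.025 -0.34 -1" --pt "0 0 0 0.425 -0.05 -0.34 -1" --pt "0 0 0 0.425 -0.05 -0.34 -1" --pt "0 0 0 0.425 -0.05 -0.34 -1" --pt "0 0 0 0.425 -0.05 -0.34 -1" --pt "0 0 0 0.425 -0.05 -0.34 -1"

```text
clock: 10.92
eef_pos: [483.2, -88.7, 133.8]
tcp_rot: [-3.141, -0.0, 1.569]
contact_force: [0.7, 0.5, -0.5]
opening: 0.997
grasp_force: 0.0
```

Run:
```python
from h import *
s=r.sense(); print(s["clock"],np.round(s["eef_pos"],1),np.round(s["qpos"],2),s["opening"],np.round(s["wrist_torque"],3))
cal=r.get_calibration("wrist"); im=r.grab_frame("wrist")
cv2.imwrite("pics/w2.png",im[:,:,::-1])
for l in("hub_knob","tray_hub"):
    for d in r.silhouettes("wrist",l)[:2]:
        h=hull(d["region"]); print(l,round(d["score"],2),h.min(0),h.max(0),[np.round(v,1) for v in circ(ray(0,h,49,cal))])
```

```text
10.925 [483.2 -88.7 133.8] [-0.18  0.27  2.   -0.    0.87 -0.18] 0.9965050502358425 [-0.002  0.039 -0.036]
hub_knob 0.62 [184 125] [322 258] [array([484.1, -85.8]), np.float64(51.6)]
tray_hub 0.64 [98 26] [409 327] [array([484.3, -86.9]), np.float64(114.9)]
```

View pics/w2.png

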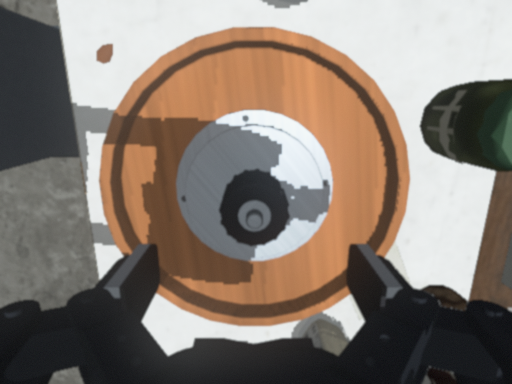

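The wrist view shows the knob at (210, 254), well centred between the open fingers, and the screws again give a yaw of about 0.1. Lowering and gripping.

carry_out --pt "0 0 0 0.002 0.002 0.2 -1" --pt "0 0 0 0.002 0.002 0.32 -1" --pt "0 0 0 0.002 0.002 0.32 -1" --pt "0 0 0 0.002 0.002 0.32 -1"

```text
clock: 11.58
eef_pos: [484.4, -87.6, 54.9]
tcp_rot: [3.141, 0.0, 1.571]
contact_force: [0.6, -0.4, 0.3]
opening: 1.0
grasp_force: 0.0
```

carry_out --pt "0 0 0 0 0 0 1" --pt "0 0 0 0 0 0 1" --pt "0 0 0 0 0 0 1" --pt "0 0 0 0 0 0 1" --pt "0 0 0 0 0 0 1" --pt "0 0 0 0 0 0 1" --force 45

```text
clock: 12.32
eef_pos: [484.1, -87.4, 55.0]
tcp_rot: [3.141, 0.0, 1.571]
contact_force: [-1.9, -0.3, 9.1]
opening: 0.494
grasp_force: 44.4
```

```bash
cat > s.py <<'E'
from h import *
s=r.sense(); print([(k,np.round(s[k],3).tolist()) for k in("clock","eef_pos","tcp_rot","contact_force","wrist_torque","opening","grasp_force")],round(s["qpos"][0]-s["qpos"][5],4),round(s["joint_efforts"][5],3))
E
python3 s.py
```

```text
[('clock', 12.325), ('eef_pos', [484.114, -87.42, 54.994]), ('tcp_rot', [3.141, 0.0, 1.571]), ('contact_force', [-1.929, -0.252, 9.101]), ('wrist_torque', [0.042, 0.308, -0.049]), ('opening', 0.494), ('grasp_force', 44.383)] -0.0 -0.002
```

carry_out --pt "0 0 0.032 0 0 -0.002 1" --pt "0 0 0.064 0 0 -0.002 1" --pt "0 0 0.096 0 0 -0.002 1" --pt "0 0 0.127 0 0 -0.002 1" --pt "0 0 0.127 0 0 -0.002 1"

```text
clock: 12.95
eef_pos: [483.8, -87.4, 55.0]
tcp_rot: [3.141, -0.0, 1.172]
contact_force: [-2.6, -0.9, 5.5]
opening: 0.494
grasp_force: 46.1
```

```bash
python3 s.py
```

```text
[('clock', 12.95), ('eef_pos', [483.774, -87.385, 55.032]), ('tcp_rot', [3.141, -0.0, 1.172]), ('contact_force', [-2.625, -0.904, 5.486]), ('wrist_torque', [-0.039, 0.294, -0.038]), ('opening', 0.494), ('grasp_force', 46.122)] -0.3985 0.76
```

carry_out --pt "0 0 0.032 0 0 0 1" --pt "0 0 0.056 0 0 0 1" --pt "0 0 0.064 0 0 0 1" --pt "0 0 0.064 0 0 0 1"

```text
clock: 13.45
eef_pos: [483.6, -87.3, 55.0]
tcp_rot: [-3.141, 0.0, 0.973]
contact_force: [-2.4, 0.5, 6.4]
opening: 0.491
grasp_force: 46.4
```

```bash
python3 s.py
```

```text
[('clock', 13.45), ('eef_pos', [483.58, -87.296, 55.01]), ('tcp_rot', [-3.141, 0.0, 0.973]), ('contact_force', [-2.416, 0.499, 6.444]), ('wrist_torque', [0.02, 0.356, -0.046]), ('opening', 0.491), ('grasp_force', 46.42)] -0.5979 0.108
```

carry_out --pt "0 0 0.016 0 0 0 1" --pt "0 0 0.032 0 0 0 1" --pt "0 0 0.032 0 0 0 1"

```text
clock: 13.82
eef_pos: [483.5, -87.2, 55.1]
tcp_rot: [-3.141, 0.0, 0.872]
contact_force: [-3.8, 1.0, 7.0]
opening: 0.497
grasp_force: 46.5
```

```bash
python3 s.py
```

```text
[('clock', 13.825), ('eef_pos', [483.519, -87.243, 55.057]), ('tcp_rot', [-3.141, 0.0, 0.872]), ('contact_force', [-3.751, 1.01, 6.987]), ('wrist_torque', [0.005, 0.4, -0.108]), ('opening', 0.497), ('grasp_force', 46.498)] -0.6987 0.207
```

carry_out --pt "0 0 0.016 0 0 0 1" --pt "0 0 0.032 0 0 0 1" --pt "0 0 0.032 0 0 0 1"

```text
clock: 14.2
eef_pos: [483.5, -87.2, 55.1]
tcp_rot: [-3.141, 0.0, 0.771]
contact_force: [-4.5, 1.3, 10.3]
opening: 0.492
grasp_force: 46.6
```

```bash
python3 s.py
```

```text
[('clock', 14.2), ('eef_pos', [483.453, -87.164, 55.105]), ('tcp_rot', [-3.141, 0.0, 0.771]), ('contact_force', [-4.517, 1.337, 10.321]), ('wrist_torque', [0.07, 0.564, -0.152]), ('opening', 0.492), ('grasp_force', 46.621)] -0.7992 0.118
```

carry_out --pt "0 0 0.016 0 0 0 1" --pt "0 0 0.016 0 0 0 1"

```text
clock: 14.45
eef_pos: [483.4, -87.1, 55.1]
tcp_rot: [-3.141, 0.0, 0.721]
contact_force: [-3.6, 1.2, 10.3]
opening: 0.491
grasp_force: 46.7
```

```bash
python3 s.py
```

```text
[('clock', 14.45), ('eef_pos', [483.42, -87.107, 55.147]), ('tcp_rot', [-3.141, 0.0, 0.721]), ('contact_force', [-3.59, 1.217, 10.266]), ('wrist_torque', [0.134, 0.642, -0.192]), ('opening', 0.491), ('grasp_force', 46.686)] -0.8494 0.135
```

carry_out --pt "0 0 0.016 0 0 0 1" --pt "0 0 0.016 0 0 0 1"

```text
clock: 14.7
eef_pos: [483.4, -87.1, 55.2]
tcp_rot: [-3.141, 0.0, 0.671]
contact_force: [-4.8, 1.0, 10.3]
opening: 0.489
grasp_force: 46.8
```

```bash
python3 s.py
```

```text
[('clock', 14.7), ('eef_pos', [483.393, -87.118, 55.159]), ('tcp_rot', [-3.141, 0.0, 0.671]), ('contact_force', [-4.847, 0.99, 10.304]), ('wrist_torque', [0.106, 0.559, -0.263]), ('opening', 0.489), ('grasp_force', 46.764)] -0.8998 -0.025
```

carry_out --pt "0 0 0.006 0 0 0 1" --pt "0 0 0.006 0 0 0 1"

```text
clock: 14.95
eef_pos: [483.4, -87.1, 55.2]
tcp_rot: [-3.141, 0.0, 0.653]
contact_force: [-4.6, 2.9, 10.3]
opening: 0.493
grasp_force: 46.8
```

```bash
python3 s.py
```

```text
[('clock', 14.95), ('eef_pos', [483.364, -87.103, 55.16]), ('tcp_rot', [-3.141, 0.0, 0.653]), ('contact_force', [-4.625, 2.893, 10.261]), ('wrist_torque', [0.194, 0.629, 0.014]), ('opening', 0.493), ('grasp_force', 46.786)] -0.9178 0.081
```

carry_out --pt "0 0 0 0 0 0 1"

```text
clock: 15.08
eef_pos: [483.4, -87.1, 55.2]
tcp_rot: [-3.141, 0.0, 0.653]
contact_force: [-4.8, 2.2, 10.8]
opening: 0.494
grasp_force: 46.8
```

```bash
python3 s.py; python3 -c "
from h import *
im=r.grab_frame('wrist'); cv2.imwrite('pics/w3.png',im[:,:,::-1])"; python3 s.py
```

```text
[('clock', 15.075), ('eef_pos', [483.387, -87.109, 55.179]), ('tcp_rot', [-3.141, 0.0, 0.653]), ('contact_force', [-4.794, 2.2, 10.808]), ('wrist_torque', [0.226, 0.587, 0.007]), ('opening', 0.494), ('grasp_force', 46.785)] -0.9177 -0.006
[('clock', 15.125), ('eef_pos', [483.405, -87.104, 55.202]), ('tcp_rot', [-3.141, 0.0, 0.653]), ('contact_force', [-4.362, 2.555, 10.777]), ('wrist_torque', [0.241, 0.57, -0.031]), ('opening', 0.492), ('grasp_force', 46.785)] -0.9177 -0.005
```

View pics/w3.png

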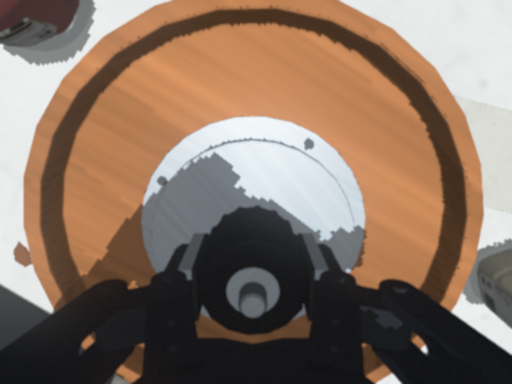

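The flange screws stayed put in the world while the knob turned, which confirms the yaw of about 0.1. The grip is centred and the knob is at (285, 252). A small further turn while reading the torque.

carry_out --pt "0 0 0.006 0 0 0 1"

```text
clock: 15.25
eef_pos: [483.4, -87.1, 55.2]
tcp_rot: [-3.141, 0.0, 0.635]
contact_force: [-4.3, 2.6, 11.6]
opening: 0.493
grasp_force: 46.8
```

```bash
python3 s.py
```

```text
[('clock', 15.25), ('eef_pos', [483.366, -87.097, 55.179]), ('tcp_rot', [-3.141, 0.0, 0.635]), ('contact_force', [-4.307, 2.566, 11.604]), ('wrist_torque', [0.341, 0.591, 0.544]), ('opening', 0.493), ('grasp_force', 46.819)] -0.9362 0.16
```

carry_out --pt "0 0 0.005 0 0 0 1"

```text
clock: 15.38
eef_pos: [483.3, -87.1, 55.2]
tcp_rot: [-3.141, 0.0, 0.619]
contact_force: [-4.1, 2.8, 11.7]
opening: 0.494
grasp_force: 46.8
```

```bash
python3 s.py
```

```text
[('clock', 15.375), ('eef_pos', [483.342, -87.093, 55.184]), ('tcp_rot', [-3.141, 0.0, 0.619]), ('contact_force', [-4.079, 2.79, 11.664]), ('wrist_torque', [0.329, 0.677, 0.439]), ('opening', 0.494), ('grasp_force', 46.844)] -0.9521 0.352
```

carry_out --pt "0 0 0 0 0 0 1" --pt "0 0 0 0 0 0 1"

```text
clock: 15.62
eef_pos: [483.4, -87.1, 55.2]
tcp_rot: [-3.141, 0.0, 0.618]
contact_force: [-4.6, 3.0, 11.6]
opening: 0.492
grasp_force: 46.8
```

```bash
python3 s.py; python3 -c "
from h import *
im=r.grab_frame('wrist'); cv2.imwrite('pics/w4.png',im[:,:,::-1])"; python3 s.py
```

```text
[('clock', 15.625), ('eef_pos', [483.371, -87.069, 55.215]), ('tcp_rot', [-3.141, 0.0, 0.618]), ('contact_force', [-4.64, 3.015, 11.571]), ('wrist_torque', [0.284, 0.569, -0.061]), ('opening', 0.492), ('grasp_force', 46.837)] -0.9523 -0.028
[('clock', 15.675), ('eef_pos', [483.365, -87.088, 55.202]), ('tcp_rot', [-3.141, 0.0, 0.618]), ('contact_force', [-5.357, 2.257, 11.371]), ('wrist_torque', [0.168, 0.654, -0.014]), ('opening', 0.492), ('grasp_force', 46.839)] -0.9523 -0.027
```

carry_out --pt "0 0 0 0 0 0 -1" --pt "0 0 0 0 0 0 -1" --pt "0 0 0 0 0 0 -1" --pt "0 0 0 0 0 0 -1"

```text
clock: 16.18
eef_pos: [483.7, -87.4, 54.5]
tcp_rot: [-3.142, 0.0, 0.616]
contact_force: [0.2, 1.1, -0.1]
opening: 0.997
grasp_force: 0.0
```

carry_out --pt "0 0 -0.006 0 0 0 -1"

```text
clock: 16.3
eef_pos: [483.7, -87.3, 54.5]
tcp_rot: [-3.142, 0.0, 0.636]
contact_force: [-0.2, -0.6, -0.6]
opening: 0.999
grasp_force: 0.0
```

```bash
python3 s.py
```

```text
[('clock', 16.3), ('eef_pos', [483.714, -87.346, 54.49]), ('tcp_rot', [-3.142, 0.0, 0.636]), ('contact_force', [-0.19, -0.617, -0.615]), ('wrist_torque', [-0.021, 0.02, 0.034]), ('opening', 0.999), ('grasp_force', 0.0)] -0.9352 0.41
```

carry_out --pt "0 0 0.006 0 0 0 -1"

```text
clock: 16.42
eef_pos: [483.7, -87.3, 54.5]
tcp_rot: [-3.142, 0.0, 0.615]
contact_force: [0.5, 1.4, -0.7]
opening: 1.002
grasp_force: 0.0
```

```bash
python3 s.py
```

```text
[('clock', 16.425), ('eef_pos', [483.696, -87.344, 54.491]), ('tcp_rot', [-3.142, 0.0, 0.615]), ('contact_force', [0.523, 1.41, -0.659]), ('wrist_torque', [0.0, 0.014, -0.019]), ('opening', 1.002), ('grasp_force', 0.0)] -0.9555 -0.567
```

Everything so far puts the end of play at about 0.62–0.7 rad, so 0.95 rad of turn is about 0.3 rad past it, which is snug. Going back to press the left rim.

carry_out --pt "0 0 0 0 0 -0.2 -1" --pt "0 0 0 0 0 -0.32 -1" --pt "0 0 -0.05 0 0 -0.32 -1" --pt "0 0 -0.1 0.05 -0.1 -0.32 1" --pt "0 0 -0.155 0.12 -0.22 -0.32 1" --pt "0 0 -0.21 0.17 -0.32 -0.32 1" --pt "0 0 -0.26 0.2036 -0.3746 -0.32 1" --pt "0 0 -0.3037 0.2036 -0.3746 -0.32 1"

```text
clock: 17.42
eef_pos: [471.0, 19.6, 134.5]
tcp_rot: [-3.142, -0.0, 1.575]
contact_force: [0.4, 0.4, 0.3]
opening: -0.001
grasp_force: 0.0
```

carry_out --pt "0 0 0 0 0 0 1" --pt "0 0 0 0 0 0.1 1" --pt "0 0 0 0 0 0.25 1" --pt "0 0 0 0 0 0.3 1" --pt "0 0 0 0 0 0.3 1"

```text
clock: 18.05
eef_pos: [470.7, 18.3, 59.1]
tcp_rot: [-3.14, 0.0, 1.568]
contact_force: [0.6, -1.2, 1.2]
opening: -0.003
grasp_force: 0.0
```

```bash
python3 s.py
```

```text
[('clock', 18.05), ('eef_pos', [470.711, 18.311, 59.129]), ('tcp_rot', [-3.14, 0.0, 1.568]), ('contact_force', [0.625, -1.229, 1.187]), ('wrist_torque', [-0.001, 0.005, -0.012]), ('opening', -0.003), ('grasp_force', 0.0)] -0.003 0.038
```

carry_out --pt "0 0 0 0 0 0.02 1" --pt "0 0 0 0 0 0.026 1" --pt "0 0 0 0 0 0.026 1" --pt "0 0 0 0 0 0.026 1"

```text
clock: 18.55
eef_pos: [471.4, 18.5, 53.4]
tcp_rot: [3.141, -0.0, 1.57]
contact_force: [-0.3, -0.5, 0.3]
opening: -0.0
grasp_force: 0.0
```

carry_out --pt "0 0 0 0 0 0.002 1" --pt "0 0 0 0 0 0.002 1"

```text
clock: 18.8
eef_pos: [471.1, 18.5, 52.6]
tcp_rot: [-3.142, 0.0, 1.57]
contact_force: [-0.3, 1.2, -0.7]
opening: -0.003
grasp_force: 0.0
```

carry_out --pt "0 0 0 0 0 0.002 1" --pt "0 0 0 0 0 0.002 1"

```text
clock: 19.05
eef_pos: [471.2, 18.5, 52.1]
tcp_rot: [3.142, -0.0, 1.57]
contact_force: [0.5, 1.0, 0.8]
opening: 0.001
grasp_force: 0.5
```

carry_out --pt "0 0 0 0 0 0.001 1" --pt "0 0 0 0 0 0.001 1"

```text
clock: 19.3
eef_pos: [471.2, 18.5, 51.8]
tcp_rot: [3.141, -0.0, 1.57]
contact_force: [-0.1, 0.8, 2.2]
opening: -0.003
grasp_force: 1.1
```

carry_out --pt "0 0 0 0 0 0.001 1" --pt "0 0 0 0 0 0.001 1"

```text
clock: 19.55
eef_pos: [471.3, 18.6, 51.6]
tcp_rot: [3.141, -0.0, 1.57]
contact_force: [-0.7, 1.9, 3.4]
opening: -0.002
grasp_force: 1.9
```

carry_out --pt "0 0 0 0 0 0.001 1" --pt "0 0 0 0 0 0.001 1"

```text
clock: 19.8
eef_pos: [471.4, 18.6, 51.4]
tcp_rot: [3.141, -0.0, 1.57]
contact_force: [-0.4, 2.1, 5.3]
opening: -0.002
grasp_force: 2.7
```

The left side is now tight, sinking only about 0.7 mm at 5 N. Now the right.

carry_out --pt "0 0 0 0 0 -0.2 1" --pt "0 0 0 0 0 -0.3 1" --pt "0 0 0 -0.24 0.03 -0.3 1" --pt "0 0 0 -0.48 0.06 -0.3 1" --pt "0 0 0 -0.72 0.09 -0.3 1" --pt "0 0 0 -0.85 0.1 -0.3 1" --pt "0 0 0 -0.85 0.1 -0.2 1" --pt "0 0 0 -0.85 0.1 -0.08 1"

```text
clock: 20.8
eef_pos: [496.0, -194.9, 70.8]
tcp_rot: [3.141, 0.001, 1.569]
contact_force: [0.6, -0.3, -0.4]
opening: 0.001
grasp_force: 0.0
```

carry_out --pt "0 0 0 0 0 0.05 1" --pt "0 0 0 0 0 0.075 1" --pt "0 0 0 0 0 0.075 1" --pt "0 0 0 0 0 0.075 1"

```text
clock: 21.3
eef_pos: [496.6, -194.1, 53.3]
tcp_rot: [3.14, 0.0, 1.57]
contact_force: [-0.3, -0.0, -1.0]
opening: -0.002
grasp_force: 0.0
```

carry_out --pt "0 0 0 0 0 0.002 1" --pt "0 0 0 0 0 0.002 1"

```text
clock: 21.55
eef_pos: [496.1, -194.1, 52.4]
tcp_rot: [3.141, 0.0, 1.57]
contact_force: [-0.4, -0.2, -0.1]
opening: -0.005
grasp_force: 0.0
```

carry_out --pt "0 0 0 0 0 0.001 1" --pt "0 0 0 0 0 0.001 1"

```text
clock: 21.8
eef_pos: [496.1, -194.1, 52.0]
tcp_rot: [3.141, 0.0, 1.57]
contact_force: [0.0, -1.0, 1.2]
opening: -0.0
grasp_force: 0.8
```

carry_out --pt "0 0 0 0 0 0.001 1" --pt "0 0 0 0 0 0.001 1"

```text
clock: 22.05
eef_pos: [496.1, -194.1, 51.7]
tcp_rot: [3.141, 0.0, 1.57]
contact_force: [-0.7, -0.1, 3.2]
opening: -0.002
grasp_force: 1.7
```

carry_out --pt "0 0 0 0 0 0.001 1" --pt "0 0 0 0 0 0.001 1" --pt "0 0 0 0 0 0.001 1"

```text
clock: 22.42
eef_pos: [496.2, -194.1, 51.5]
tcp_rot: [3.141, 0.0, 1.57]
contact_force: [0.5, -1.1, 5.3]
opening: 0.001
grasp_force: 2.5
```

The right is tight too, with about 0.7 mm of sink at 5.3 N. Retracting.

carry_out --pt "0 0 0 0 0 -0.15 1" --pt "0 0 0 0 0 -0.35 1" --pt "0 0 0 0 0 -0.5 1" --pt "0 0 0 0 0 -0.5 1" --pt "0 0 0 0 0 -0.5 1"

```text
clock: 23.05
eef_pos: [495.3, -193.7, 175.5]
tcp_rot: [-3.14, -0.0, 1.57]
contact_force: [0.5, 0.5, -0.3]
opening: 0.0
grasp_force: 0.0
```

```bash
python3 s.py; python3 -c "
from h import *
im=r.grab_frame('scene'); a=cv2.imread('pics/s.png')
for l in('salt','jam','spice','tin'):
    for d in r.silhouettes('scene',l)[:1]: print(l,round(d['score'],2),np.round(d['position'],1))
print(r.sign_off())"
```

```text
[('clock', 23.05), ('eef_pos', [495.302, -193.73, 175.466]), ('tcp_rot', [-3.14, -0.0, 1.57]), ('contact_force', [0.515, 0.529, -0.306]), ('wrist_torque', [0.005, 0.018, 0.022]), ('opening', 0.0), ('grasp_force', 0.0)] -0.001 -0.0
salt 0.85 [294.4 326.6]
jam 0.66 [167.7 233.8]
spice 0.68 [258.5 348.3]
tin 0.68 [181.3 203.4]
the job is handed in; nothing more can be done
None
```

Handed in at 23 s: at about 5 N the rim sank 2.9 mm on both sides before, and about 0.7 mm after 0.95 rad clockwise (an estimated 0.3 rad past the play); torque readings were erratic, peaking at 0.54 N m at the end, above the snug range, so the knob may be somewhat over-tight, and the jars and tin had not moved.

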